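# Shut and lock a pump's filter hatch with its quarter-turn stud

### The arm

A 7-joint arm with a two-finger parallel gripper is mounted at the origin on the work surface. World frame = base frame: x ahead of the robot, y to its left, z up, the work surface at z = 0. Lengths are in m, angles in degrees, forces in N, time in s.
With the tool pointing down it reaches from about 0.425 to 1.025 m from the base axis. Payload 9.4 kg.
Tool frame: the origin (TCP) lies midway between the tips of the shut fingers; the grasp point (between the pads) lies 19 mm behind it; z points along the fingers, y is the line along which they close (so a half turn about z gives the same grasp; the last joint's range is limited). The gripper opens to 93 mm and grips with 3 to 60 N. Pads are 15 mm wide; open, the fingers measure 128 mm over their backs; the gripper's body (75 mm by 188 mm) begins 65 mm behind the grasp point.
Start: joints at [-69.654, 34.337, -0.143, 91.639, 0.103, 54.024, -4.572], TCP at [0.303, 0.658, 0.219] pointing down, gripper open.
Joint ranges: [-147.43, 147.43], [-19.82, 112.94], [-74.19, 73.91], [6.32, 146.72], [-59.91, 239.91], [6.04, 106.73], [-150.56, 150.56]. Speed limits (degrees/s): [127.2, 127.2, 172.46, 172.46, 180, 180, 180].

### API

Orientations are given as a 3x3 rotation matrix whose columns are the frame's x, y, z axes.
In Python, from plant import sense, eyes, order gives the robot as it stands.
- The arm moves only by the shell command python3 -m crank 'ROWS' [OPENING] [FORCE]. ROWS is JSON, a list of rows, each a list of 6 numbers: the shift along the tool's x, y, z in units of 25 mm (1.0 is 25 mm), then the turn, a rotation vector about the tool's x, y, z in units of 6 degrees (1.0 is 6 degrees). In form: [[tx, ty, tz, wx, wy, wz], ...]. A call has 1 to 5 rows; each row shifts and turns the commanded pose from where the row before left it, along the tool's axes as they then stand; what a row does not reach is not made up. A row lasts 1/12 s, in which the tool goes at most 41.7 mm and 7.16 degrees, less where a joint would pass 70% of its speed; a pose out of reach is approached as far as the arm can. A call is refused whole if a number of a shift passes 1 or a number of a turn 1, either way. A call with a gripper value outside its range is refused whole. OPENING is the gripper command: -1 is shut, 1 is fully open, values between are in proportion, set as the call begins (- or left out, the last holds). The fingers move at their own pace and stop on an object; FORCE is the grip in N (left out, the last holds). Time passes only in rows, so rows that do not move let the fingers close. It gives the time, the measured TCP pose, the force, the opening and the grip force at its end, in the units of the state.
- sense(): the state, without advancing time (a new reading comes with each control period).
- eyes.snapshot(name): name is "side" or "top" or "wrist"; returns (picture, depth): 400x640x3 uint8, red, green, blue; 400x640 float32, m along the optical axis (not along the pixel's ray), 0 where there is no reading.
- eyes.camera_model(name): a dict with "camera_matrix" (3x3 intrinsics, pixels), "extrinsics" (4x4, takes a point from camera to world coordinates); the wrist camera has in their place "mount" (4x4, takes a point from camera to tool coordinates, whose origin is the TCP and whose axes are the flange's). Camera axes: x right, y down, z forward; pixel columns grow to the right and rows downward; lengths in m; the calibration is good to about 2 mm. The wrist camera is an equidistant fisheye: a pixel r from the principal point sees the ray r / f radians off the axis. A picture is of the moment at which its call begins: read the wrist's pose just before it. camera_model takes no time and is no camera call.
- order.close_job(): hands the job in; it is judged then, once.
Trained networks look in the newest picture that a camera, given by its name, has taken for a name from the list of things; names that differ only in an ending like _2 or _b are one class to them, and where a whole thing is asked for, a point or a joint stands for the part that bears it (a point fixed in the world has none). Each returns a list of dicts, best first, with "score" (0 to 1); they miss things now and then, are a little off and sometimes report something else, mostly with a low value. They report only what shows in the picture. A call takes as long as a camera call.
- eyes.outline_of(thing, camera): "pixels" (400x640 bool, what is visible of it) and "uv" ([column, row] in pixels, amid what is visible of it).
- eyes.mark_of(thing, camera): "uv" ([column, row] in pixels: a listed point, or the origin of a listed thing).
The state is a dict: "t": time; "q": joint angles; "joint_velocities": joint speeds; "joint_efforts": joint torques, N m; "ee_pos": TCP position; "tool_rot": TCP orientation; "wrist_force": force on the tool from outside, world axes, zero at the start; "torque": the same for the moment, N m; "gripper_width": opening from 0.0 (shut) to 1.0 (fully open); "finger_force": force on a finger pad.
Only numpy, scipy, OpenCV 4.12 (cv2) and the standard library are available. Lean on these libraries where they do the work, as an engineer would, in place of code of your own. Each camera call takes 0.05 s, during which the arm holds its last target. There are 200 camera calls.

### The job

Shut the sloping filter hatch of the bench vacuum pump and fasten it with its quarter-turn stud: bring the wing head into line with the slot (pointing straight up and down the slope), push it fully in, then turn it a quarter turn clockwise to its stop so that it stays locked, and let go. Do not shift or knock over the glassware and bottle beside the pump.

Things in the scene. Friction and masses are not known exactly. Their poses are not given: they have to be found in the camera images.
- pump: white bench vacuum pump, fixed, 280 deep (x) x 240 wide (y) x 185 high. Origin: centre of its underside, on the bench; x points away from the robot at yaw 0, y left, z up. Its front half is a slope of 35 degrees that rises from the front edge (x = -140, z = 70) towards the back: the up-slope direction is (cos 35, 0, sin 35) and the outward normal N is (-sin 35, 0, cos 35) in this frame. The flat top behind the slope is at z = 185.
- hatch_hinge (a point): middle of the hatch's hinge line, on the slope's surface at the hatch's upper edge (pump frame x = 3, z = 170); the hinge line runs along the pump's y. Axes as the pump's.
- hatch (a joint): angle of the hatch about its hinge (rad): 0 = shut, lying on the slope; grows as the free (lower, robot-side) edge lifts up and back; stop at 1.25. A friction hinge: it stays at any angle and takes about 1 to 5 N at the free edge to push shut. The hatch is a plain aluminium plate 4 thick, 150 from hinge to free edge, 176 wide, its underside in the plane of the hinge line.
- hatch_edge (a point): middle of the free edge of the hatch, on its outer face. x axis: from the free edge towards the hinge; y along the edge; z: outward normal of the hatch.
- wing_grip (a point): middle of the steel wing head, the bar to pinch: 44 long (x), 10 thick (y), 25 high (z), on the stud's axis; z is the stud's axis, pointing out of the hatch. The axis stands 115 from the hinge line, midway across the hatch. With the stud out this point is 28 above the hatch's outer face (the bar spans 15.5 to 40.5 above it), with the stud fully in 13.5.
- wing (a joint): turn of the wing (rad), growing clockwise as seen looking onto the hatch's outer face: 0 = in line with the slot, the bar pointing from free edge to hinge (two engraved dashes); stop at 1.571 = crosswise, locked (two engraved dots). It turns with light friction (0.03 Nm). It starts somewhere between, stud out.
- stud (a joint): how far the stud is pushed in along its axis (m): 0 = out; 0.0145 = fully in. A spring pushes it out (2 N at 0, 5 N fully in). With the hatch shut, a crossbar on the stud under the hatch stops against a slotted plate at about 0.002 unless the wing is within about 0.15 rad of 0; only beyond 0.012 can it turn again behind the plate, and when turned and let go it springs back to about 0.012 and stays hooked.
- flask: loose conical glass flask with stopper, 82 wide, 150 high, left of the pump; origin at the centre of its underside. Leave alone.
- beaker: loose glass beaker, 68 wide, 90 high, right of the pump; origin at the centre of its underside. Leave alone.
- washbottle: loose white plastic bottle with grey cap, 60 wide, 150 high, right of the pump; origin at the centre of its underside. Leave alone.

How it is judged (in metres and radians):
On the way, in this order (a step that is already met when the one before it is completed fails the run):
1. the hatch is shut (value of joint hatch below 0.04 rad), for 0.1 s.
2. with the hatch shut, the stud is pushed in with its wing in line with the slot (value of joint hatch below 0.04 rad and value of joint stud above 0.011 m and value of joint wing below 0.5 rad), for 0.05 s.
At the end, for the whole second after the job is handed in: hatch shut within 0.04 rad, stud hooked in by more than 10.5 mm, wing turned beyond 1.25 rad (72 degrees) towards its stop, the flask, beaker and bottle at rest within 30 mm of where they stood and upright (value of joint hatch below 0.04 rad and value of joint stud above 0.0105 m and value of joint wing above 1.25 rad and linear speed of each of flask, beaker, washbottle below 0.02 m/s); the robot touches nothing.
It fails at once if the flask is shifted more than 30 mm or tipped (distance of flask from where it was at the start of the episode above 0.03 m or angle between flask's own z axis and vertical above 0.5 rad).
It fails at once if the beaker is shifted more than 30 mm or tipped (distance of beaker from where it was at the start of the episode above 0.03 m or angle between beaker's own z axis and vertical above 0.5 rad).
It fails at once if the bottle is shifted more than 30 mm or tipped (distance of washbottle from where it was at the start of the episode above 0.03 m or angle between washbottle's own z axis and vertical above 0.5 rad).
It also fails if it takes over 54 s, if anything falls off the work surface, if the arm or the gripper's body presses on something with over 40 N, if the wrist force passes 120 N, or if a joint passes its speed limit or range.

## Working session

There is one attempt and no reset: what is moved stays moved. The work goes in short steps, Python scripts to look and compute and a shell command to move; the robot and the scene stay as the last step left them, time stands still between calls to the robot, and variables do not carry over. Pictures are saved under pics/ and viewed, at most 10 in all, crops included, and the job is handed in when it is done.

```bash
ls; mkdir -p pics; cat > h.py <<'E'
import numpy as np, cv2, json
from plant import sense, eyes, order
np.set_printoptions(precision=4,suppress=True)
def world(cam,uv,d):
    m=eyes.camera_model(cam);K=np.array(m["camera_matrix"]);T=np.array(m["extrinsics"])
    p=np.linalg.inv(K)@[uv[0],uv[1],1]*d
    return T[:3,:3]@p+T[:3,3]
def med(d,uv,r=2):
    u,v=map(int,np.round(uv));w=d[max(v-r,0):v+r+1,max(u-r,0):u+r+1];w=w[w>0]
    return np.median(w) if w.size else 0
E
python3 - <<'E'
from h import *
ims=[]
for c in("side","top"):
    im,d=eyes.snapshot(c);np.save(f"{c}_d.npy",d);ims.append(im)
    cv2.imwrite(f"pics/{c}0.png",im[:,:,::-1])
    print(c,np.array(eyes.camera_model(c)["extrinsics"]).tolist())
    for n in("pump","hatch_hinge","hatch_edge","wing_grip","flask","beaker","washbottle"):
        r=eyes.mark_of(n,c)[:2]
        print(n,[(np.round(x["uv"],1).tolist(),round(x["score"],2),world(c,x["uv"],med(d,x["uv"]))) for x in r])
s=sense();print(s["t"],s["ee_pos"],s["tool_rot"],s["gripper_width"])
E
```

```text
pics
side [[0.8015032828253115, -0.4250838877827557, 0.42059027089050244, 0.2172860088316423], [-0.5979891792178403, -0.571156810753551, 0.5623067126295095, -0.4464041590938653], [0.001195474224898785, -0.7021991070040816, -0.711979623980945, 0.7246090998084747], [0.0, 0.0, 0.0, 1.0]]
pump [([321.4, 236.3], 0.92, array([ 0.5641, -0.0086,  0.0481]))]
hatch_hinge [([323.7, 183.2], 0.78, array([0.5912, 0.0217, 0.1757]))]
hatch_edge [([275.9, 197.1], 0.87, array([0.5119, 0.0925, 0.1249]))]
wing_grip [([295.3, 175.9], 0.57, array([ 0.5061, -0.0002,  0.2567]))]
flask [([241.7, 212.0], 0.58, array([0.4647, 0.1926, 0.0205]))]
beaker [([387.2, 277.7], 0.62, array([ 0.6094, -0.177 ,  0.0428]))]
washbottle [([360.5, 333.7], 0.82, array([ 0.4817, -0.2367,  0.0443]))]
top [[0.04281519527525665, -0.9773420430280971, 0.20729059308904185, 0.3835206278802668], [-0.99906641029684, -0.04307879450708263, 0.003244268854883436, -0.015558398979129659], [0.005759068512169905, -0.20723597273031924, -0.9782740335593042, 0.9204512841648463], [0.0, 0.0, 0.0, 1.0]]
pump []
hatch_hinge []
hatch_edge [([306.9, 238.3], 0.58, array([ 0.4617, -0.0048,  0.2338]))]
wing_grip [([299.5, 212.4], 0.78, array([0.4975, 0.0078, 0.2591]))]
flask [([198.0, 244.0], 0.88, array([0.4606, 0.2063, 0.0667])), ([299.7, 212.6], 0.58, array([0.4975, 0.0075, 0.2574]))]
beaker [([387.2, 175.4], 0.66, array([ 0.6295, -0.1661,  0.0051]))]
washbottle [([409.7, 233.5], 0.72, array([ 0.4942, -0.1934,  0.0997]))]
0.8 [0.3034 0.6585 0.2186] [[-0.9082  0.4185  0.0001]
 [ 0.4185  0.9082 -0.    ]
 [-0.0001  0.     -1.    ]] 1.0006843388162794
```

```bash
python3 - <<'E'
import cv2,numpy as np
a=cv2.imread("pics/side0.png")[100:400,150:500];b=cv2.imread("pics/top0.png")[100:320,150:470]
cv2.imwrite("pics/a.png",cv2.resize(a,None,fx=2,fy=2));cv2.imwrite("pics/b.png",cv2.resize(b,None,fx=2.5,fy=2.5))
E
```

```text
(no output)
```

View pics/a.png

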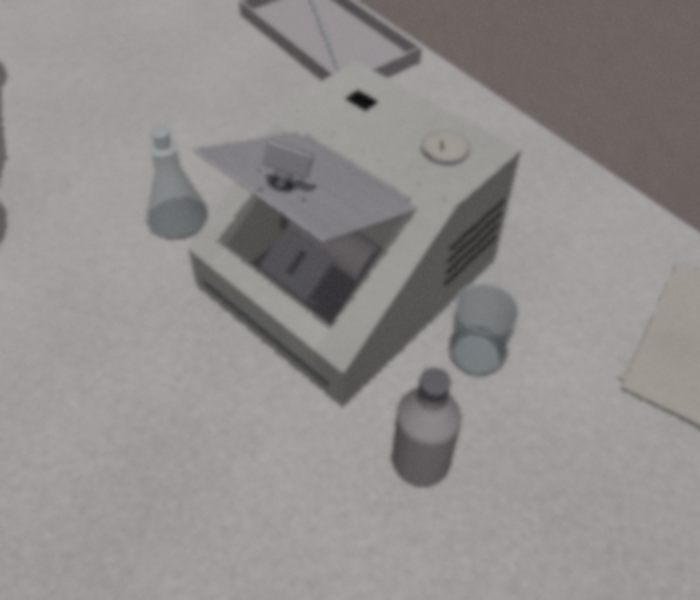

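View pics/b.png

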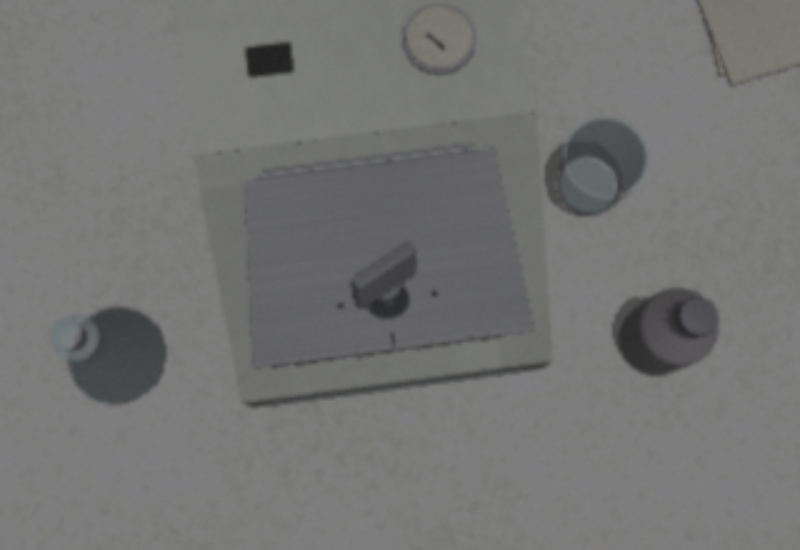

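Side view: the hatch is about half open, near horizontal, with flask to its left and bottle and beaker to its right. Top view: the wing at about pixel (304,210), turned roughly 60° clockwise from the slot.

```bash
cat > fit.py <<'E'
from h import *
from scipy.optimize import least_squares
# pump pose from slope-top edge (z=.185) and front edges, in top image
m=eyes.camera_model("top");K=np.array(m["camera_matrix"]);T=np.array(m["extrinsics"])
def ray_z(uv,z):
    r=T[:3,:3]@np.linalg.inv(K)@[*uv,1];return T[:3,3]+r*(z-T[2,3])/r[2]
d=np.load("top_d.npy")
z=lambda u,v:(u/2.5+150,v/2.5+100)
for n,p,h in(("topL",z(195,155),.185),("topR",z(537,113),.185),("frL",z(245,402),.07),("frR",z(549,363),.07)):
    print(n,ray_z(p,h))
for n,p in(("hL",z(258,362)),("hR",z(528,325)),("uL",z(250,185)),("uR",z(490,155))):
    print(n,world("top",p,med(d,p)))
eyes.snapshot("top")
for th in ("hatch","wing"):
  for x in eyes.outline_of(th,"top")[:2]:
    M=x["pixels"];print(th,x["score"],M.sum(),x["uv"])
    M=cv2.erode(M.astype(np.uint8),np.ones((3,3)))>0
    v,u=np.nonzero(M&(d>0));P=np.array([world("top",(a,b),d[b,a]) for a,b in zip(u,v)])
    if len(P)<10: continue
    c=np.median(P,0);k=np.ones(len(P),bool)
    if th=="hatch":
      for _ in range(6):
        c=P[k].mean(0);n=np.linalg.svd(P[k]-c,full_matrices=False)[2][2];n*=np.sign(n[2]);k=abs((P-c)@n)<.004
      print("plane",c,n,k.sum(),np.std((P[k]-c)@n))
      r=cv2.minAreaRect(P[k][:,:2].astype(np.float32));print(r)
    else:
      print(np.percentile(P,[5,50,95],axis=0)); k=P[:,2]>np.percentile(P[:,2],60)
      r=cv2.minAreaRect(P[:,:2].astype(np.float32));print(r)
E
python3 fit.py
```

```text
topL [0.5928 0.1378 0.185 ]
topR [ 0.6337 -0.0971  0.185 ]
frL [0.4326 0.1076 0.07  ]
frR [ 0.4723 -0.1229  0.07  ]
hL [0.448  0.0776 0.234 ]
hR [ 0.4782 -0.0887  0.2343]
uL [0.5754 0.0997 0.1765]
uR [ 0.6043 -0.0658  0.1769]
hatch 0.57 8446 [300.6, 201.0]Traceback (most recent call last):
  File "fit.py", line 18, in <module>
    v,u=np.nonzero(M&(d>0));P=np.array([world("top",(a,b),d[b,a]) for a,b in zip(u,v)])
                                        ~~~~~^^^^^^^^^^^^^^^^^^^^
  File "h.py", line 5, in world
    m=eyes.camera_model(cam);K=np.array(m["camera_matrix"]);T=np.array(m["extrinsics"])
ValueError: time passes only in moves, steps and waits
```

```bash
cat > go.py <<'E'
from h import *
import sys
from scipy.spatial.transform import Rotation as Ro
a=np.radians(9.9);X=np.array([np.cos(a),np.sin(a),0]);Y=np.array([-np.sin(a),np.cos(a),0]);Z=np.array([0,0,1.])
H=np.array([.593,.0169,.170]);c,s_=np.cos(np.radians(35)),np.sin(np.radians(35))
U=c*X+s_*Z;N=-s_*X+c*Z
def to(p,R):
    s=sense();R0=np.array(s["tool_rot"]);d=R0.T@(np.array(p)-s["ee_pos"])/.025
    w=Ro.from_matrix(R0.T@R).as_rotvec(degrees=True)/6
    print("t",s["t"],"shift units",d,"turn units",w,"F",s["wrist_force"],"q",s["q"]); return d,w
E
for i in 1 2 3 4; do :; done
python3 -m crank '[[-0.81,-0.99,-0.12,0,0,0],[-0.81,-0.99,-0.12,0,0,0],[-0.81,-0.99,-0.12,0,0,0],[-0.81,-0.99,-0.12,0,0,0],[-0.81,-0.99,-0.12,0,0,0]]' -1 40
python3 -m crank '[[-0.81,-0.99,-0.12,0,0,0],[-0.81,-0.99,-0.12,0,0,0],[-0.81,-0.99,-0.12,0,0,0],[-0.81,-0.99,-0.12,0,0,0],[-0.81,-0.99,-0.12,0,0,0]]'
python3 - <<'E'
from go import *
to([.4632,.0399,.28],np.array([Y,X,-Z]).T)
E
```

```text
t: 1.32
ee_pos: [0.3438, 0.5022, 0.2338]
tool_rot: [[-0.908, 0.418, 0.0], [0.418, 0.908, 0.0], [-0.0, 0.0, -1.0]]
wrist_force: [-0.2, -0.5, -0.7]
gripper_width: 0.693
finger_force: 0.0
t: 1.73
ee_pos: [0.384, 0.3475, 0.249]
tool_rot: [[-0.908, 0.419, 0.0], [0.419, 0.908, 0.0], [-0.0, 0.001, -1.0]]
wrist_force: [1.0, 0.5, 0.1]
gripper_width: 0.332
finger_force: 0.0
t 1.7333 shift units [-8.0258 -9.847  -1.2436] turn units [ 0.0059 -0.0005  9.2266] F [0.9772 0.4765 0.0943] q [-48.6865  17.9793   0.3439 116.6447  -0.1439  45.3423  17.0014]
```

```bash

python3 -m crank '[[-0.81,-0.99,-0.12,0,0,0],[-0.81,-0.99,-0.12,0,0,0],[-0.81,-0.99,-0.12,0,0,0],[-0.81,-0.99,-0.12,0,0,0],[-0.81,-0.99,-0.12,0,0,0]]' >/dev/null
python3 -m crank '[[-0.81,-0.99,-0.12,0,0,0],[-0.81,-0.99,-0.12,0,0,0],[-0.81,-0.99,-0.12,0,0,0],[-0.81,-0.99,-0.12,0,0,0],[-0.81,-0.98,-0.12,0,0,0]]' >/dev/null
python3 -m crank '[[0,0,0,0,0,1],[0,0,0,0,0,1],[0,0,0,0,0,1],[0,0,0,0,0,1],[0,0,0,0,0,1]]' >/dev/null
python3 -m crank '[[0,0,0,0,0,1],[0,0,0,0,0,1],[0,0,0,0,0,1],[0,0,0,0,0,1],[0,0,0,0,0,0.2]]' >/dev/null
python3 - <<'E'
from go import *
to([.4632,.0399,.28],np.array([Y,X,-Z]).T)
E
```

```text
t 3.4 shift units [ 0.0156 -0.0398 -0.0473] turn units [ 0.0043 -0.0002 -0.0193] F [-0.607   0.1608 -0.7319] q [-27.1767  12.2634  18.7091 121.1012  -5.3167  47.3626   4.5236]
```

```bash

python3 -m crank '[[0,0,0.5,0,0,0],[0,0,0.5,0,0,0],[0,0,0.5,0,0,0],[0,0,0.5,0,0,0],[0,0,0.5,0,0,0]]' | egrep 'ee_pos|wrist_f'
python3 -m crank '[[0,0,0.4,0,0,0],[0,0,0.4,0,0,0],[0,0,0.4,0,0,0],[0,0,0.4,0,0,0],[0,0,0.4,0,0,0]]'  | egrep 'ee_pos|wrist_f'
```

```text
ee_pos: [0.4643, 0.0397, 0.2159]
wrist_force: [-1.5, 0.0, 3.4]
ee_pos: [0.464, 0.0396, 0.1658]
wrist_force: [-0.3, 0.1, 1.9]
```

```bash

python3 -m crank '[[0,0,0.4,0,0,0],[0,0,0.4,0,0,0],[0,0,0.4,0,0,0],[0,0,0.3,0,0,0],[0,0,0.2,0,0,0]]' | egrep 'ee_pos|wrist_f'
python3 -m crank '[[0,0,0.2,0,0,0],[0,0,0.2,0,0,0],[0,0,0,0,0,0]]' | egrep 'ee_pos|wrist_f'
```

```text
ee_pos: [0.4645, 0.0397, 0.1232]
wrist_force: [-0.0, 0.6, 2.4]
ee_pos: [0.4638, 0.0396, 0.113]
wrist_force: [-0.3, -0.1, -0.2]
```

```bash

python3 -m crank '[[0,0,0.15,0,0,0],[0,0,0.15,0,0,0],[0,0,0,0,0,0]]' | egrep 'ee_pos|wrist_f'
python3 -m crank '[[0,0,0.1,0,0,0],[0,0,0.1,0,0,0],[0,0,0,0,0,0]]' | egrep 'ee_pos|wrist_f'
python3 - <<'E'
from h import *
T=None
im,d=eyes.snapshot("side");cv2.imwrite("pics/s1.png",cv2.resize(im[120:320,180:440],None,fx=3,fy=3)[:,:,::-1])
E
```

```text
ee_pos: [0.464, 0.0396, 0.1057]
wrist_force: [-0.8, -0.1, 0.4]
ee_pos: [0.4641, 0.0396, 0.1008]
wrist_force: [0.0, 1.0, 0.1]
```

View pics/s1.png

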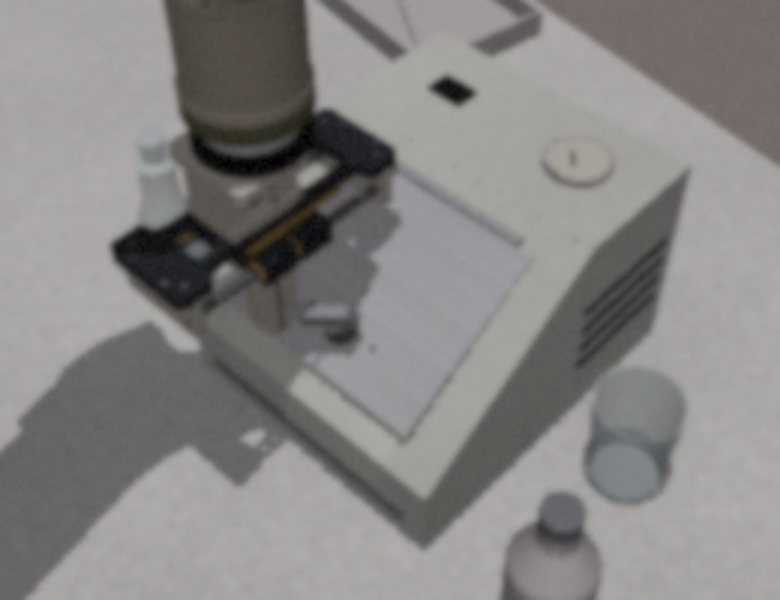

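Hatch lies on or nearly on the slope; the wing is at about crop pixel (330,318). I press a bit further until a contact force shows.

```bash

python3 -m crank '[[0,0,0.12,0,0,0],[0,0,0,0,0,0]]' | egrep 'ee_pos|wrist_f'
python3 -m crank '[[0,0,0.12,0,0,0],[0,0,0,0,0,0]]' | egrep 'ee_pos|wrist_f'
python3 -m crank '[[0,0,0.12,0,0,0],[0,0,0,0,0,0]]' | egrep 'ee_pos|wrist_f'
```

```text
ee_pos: [0.4642, 0.0396, 0.0979]
wrist_force: [-1.2, -0.2, -0.5]
ee_pos: [0.4641, 0.0396, 0.0948]
wrist_force: [-0.3, -0.8, -0.7]
ee_pos: [0.4641, 0.0396, 0.0918]
wrist_force: [-0.2, -0.1, -0.7]
```

```bash

python3 -m crank '[[0,0,0.1,0,0,0],[0,0,0,0,0,0]]' | egrep 'ee_pos|wrist_f'
python3 -m crank '[[0,0,0.1,0,0,0],[0,0,0,0,0,0]]' | egrep 'ee_pos|wrist_f'
python3 - <<'E'
from h import *
im,d=eyes.snapshot("side");np.save("d2.npy",d)
m=eyes.camera_model("side");K=np.array(m["camera_matrix"]);T=np.array(m["extrinsics"])
from go import *
# height above slope plane on hatch right part
for n,(a,b) in {"low":(398,415),"mid":(400,340),"mid2":(440,270),"frame":(430,455),"hatchup":(480,250),"frameR":(520,310)}.items():
    u,v=a/3+180,b/3+120;p=T[:3,:3]@(np.linalg.inv(K)@[u,v,1]*med(d,(u,v)))+T[:3,3]
    print(n,p,"N-height",(p-H)@N,"downslope",-(p-H)@U,"lat",(p-H)@Y)
E
```

```text
ee_pos: [0.4643, 0.0396, 0.091]
wrist_force: [-4.6, 0.3, 30.6]
ee_pos: [0.4645, 0.0396, 0.0905]
wrist_force: [-11.2, -0.5, 69.4]
low [ 0.4919 -0.0726  0.0924] N-height 0.0023528201491392862 downslope 0.1386844782073285 lat -0.07079534170421518
mid [ 0.5203 -0.0367  0.1168] N-height 0.0027633432185884027 downslope 0.09677530461223181 lat -0.04033524955958914
mid2 [ 0.5639 -0.0245  0.1492] N-height 0.003449089329871009 downslope 0.04123038427988759 lat -0.035775590819099194
frame [ 0.4927 -0.1073  0.0852] N-height -0.0005334424771723657 downslope 0.14707989470170013 lat -0.10514820420647304
hatchup [ 0.5885 -0.037   0.1643] N-height 0.0031705269772466503 downslope 0.014516901741121397 lat -0.052364486503848694
frameR [ 0.5837 -0.0861  0.15  ] N-height -0.00101845715237009 downslope 0.03350069778573231 lat -0.09986865547171547
```

Solid contact: hatch shut (its face ~3 mm above the frame). Lift and go above the wing.

```bash

python3 -m crank '[[0,0,-0.5,0,0,0],[0,0,-1,0,0,0],[0,0,-1,0,0,0],[0,0,-1,0,0,0],[0,0,-1,0,0,0]]' 1 40| egrep 'ee_pos|wrist_f'
cat >> go.py <<'E'
W=H-.115*U+.032*N
def Rw(deg):
    w=np.radians(deg);return np.array([np.sin(w)*Y-np.cos(w)*U, np.sin(w)*U+np.cos(w)*Y, -N]).T
E
python3 - <<'E'
from go import *
print(W); d,w=to(W+.09*N,Rw(60)); 
to(W+.09*N,Rw(90))
E
```

```text
ee_pos: [0.4638, 0.0395, 0.2007]
wrist_force: [0.6, 0.8, 0.3]
[ 0.4821 -0.0025  0.1303]
t 6.75 shift units [-1.7749 -1.6348 -0.1317] turn units [-5.7014 -1.5348 -4.8171] F [0.6202 0.7674 0.2826] q [-25.0385  18.7718  17.2073 126.5667  -9.3441  35.8462   8.9559]
t 6.75 shift units [-1.7749 -1.6348 -0.1317] turn units [-5.8395 -0.0068  0.0248] F [0.6202 0.7674 0.2826] q [-25.0385  18.7718  17.2073 126.5667  -9.3441  35.8462   8.9559]
```

```bash

python3 -m crank '[[-0.6,-0.55,0,0,0,0],[-0.6,-0.55,0,0,0,0],[-0.57,-0.53,-0.13,0,0,0],[0,0,0,-1,0,0],[0,0,0,-1,0,0]]' >/dev/null
python3 -m crank '[[0,0,0,-1,0,0],[0,0,0,-1,0,0],[0,0,0,-1,0,0],[0,0,0,-0.84,0,0],[0,0,0,0,0,0]]' >/dev/null
python3 - <<'E'
from go import *
to(W+.09*N,Rw(90))
m=eyes.camera_model("wrist");print({k:np.array(v).tolist() for k,v in m.items()})
s=sense();im,d=eyes.snapshot("wrist");cv2.imwrite("pics/w1.png",im[:,:,::-1]);np.save("wd.npy",d)
for n in("wing_grip","hatch_edge"): print(n,[(x["uv"],x["score"]) for x in eyes.mark_of(n,"wrist")[:2]])
E
```

```text
t 7.5833 shift units [-0.1793 -0.3521  0.544 ] turn units [-1.936  -0.2513 -0.0136] F [-0.1849  0.3096  0.0288] q [ -9.5036   8.3484   7.0791 144.3256 -51.2571   6.8901  57.5334]
{'camera_matrix': [[309.70691628693146, 0.0, 318.1859738692233], [0.0, 309.70691628693146, 193.3266064499764], [0.0, 0.0, 1.0]], 'mount': [[-1.0006295228295416e-05, -0.9580471713957758, -0.28661056728673445, 0.07957382682712646], [0.9999999687872478, 6.196597009372316e-05, -0.00024204486925863641, 6.8090512106433465e-06], [0.00024965050418516234, -0.2866105607628027, 0.9580471408724386, -0.16525325740333724], [0.0, 0.0, 0.0, 1.0]]}
wing_grip [([330.1, 198.7], 0.8)]
hatch_edge [([299.9, 188.8], 0.88)]
```

View pics/w1.png

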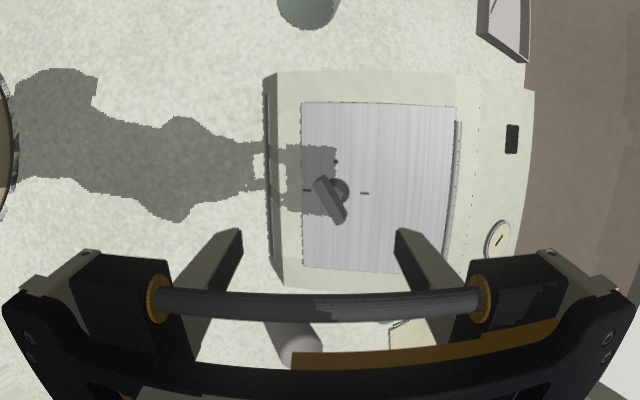

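Wrist view: wing at about (330,199), bar tilted ~30° off crosswise; hatch and dashes at (308,190) and (364,193). The arm didn't reach the full 35° tilt (q6 and q4 near their limits), so I identify the kinematics to find a better branch.

```bash
cat > kin.py <<'E'
import numpy as np
from scipy.spatial.transform import Rotation as Ro
from scipy.optimize import least_squares
np.set_printoptions(precision=4,suppress=True)
SG=np.array([-1,1,-1,1,-1,1,-1.])
def fk(q,P,sg=SG):
    L,o=P[:6],P[6:13]
    a=np.radians(sg*np.array(q))+o
    R=lambda ax,t:Ro.from_rotvec(np.array(ax)*t).as_matrix()
    z=[0,0,1];y=[0,1,0]
    A=R(z,a[0])@R(y,a[1]);p=np.array([0,0,L[0]])+A@[0,0,L[1]]
    A=A@R(z,a[2]);p=p+A@[L[2],0,0];A=A@R(y,a[3]);p=p+A@[-L[2],0,L[3]]
    A=A@R(z,a[4])@R(y,a[5]);p=p+A@[L[4],0,L[5]];A=A@R(z,a[6])
    return p,A
E
python3 - <<'E'
from go import *
import kin,itertools
from kin import *
Rv=np.array([Y,X,-Z]).T
s=sense()
def tgt(pt,R,d,w):  # recover R0,p0 from printed units
    R0=R@Ro.from_rotvec(np.array(w)*6,degrees=True).as_matrix().T
    return np.array(pt)-R0@np.array(d)*.025,R0
D=[([-69.654,34.337,-.143,91.639,.103,54.024,-4.572],np.array([.3034,.6585,.2186]),np.array([[-.9082,.4185,.0001],[.4185,.9082,0],[-.0001,0,-1]])),
([-48.6865,17.9793,.3439,116.6447,-.1439,45.3423,17.0014],*tgt([.4632,.0399,.28],Rv,[-8.0258,-9.847,-1.2436],[.0059,-.0005,9.2266])),
([-27.1767,12.2634,18.7091,121.1012,-5.3167,47.3626,4.5236],*tgt([.4632,.0399,.28],Rv,[.0156,-.0398,-.0473],[.0043,-.0002,-.0193])),
([-25.0385,18.7718,17.2073,126.5667,-9.3441,35.8462,8.9559],*tgt(W+.09*N,Rw(90),[-1.7749,-1.6348,-.1317],[-5.8395,-.0068,.0248])),
(s["q"],np.array(s["ee_pos"]),np.array(s["tool_rot"]))]
best=None
for s3,s5,s7 in itertools.product([1,-1],repeat=3):
    sg=np.array([-1,1,s3,1,s5,1,s7])
    def res(P):
        r=[]
        for q,p,R in D:
            a,A=fk(q,P,sg);r+=[(a-p)*5,(A-R).ravel()]
        return np.concatenate(r+[1e-3*(P[6:])])
    for o7 in(0,1.57,3.14,-1.57):
        P0=np.r_[.3,.35,.0,.35,0.05,.3,-.07,0,0,0,0,0,o7]
        f=least_squares(res,P0)
        if best is None or f.cost<best[0]: best=(f.cost,sg,f.x);print(f.cost,sg,f.x)
np.savez("kin.npz",sg=best[1],P=best[2])
for q,p,R in D:
    a,A=fk(q,best[2],best[1]);print((a-p)*1e3,np.degrees(np.linalg.norm(Ro.from_matrix(A.T@R).as_rotvec())))
E
```

```text
0.419813789976094 [-1  1  1  1  1  1  1] [ 0.7499 -0.444  -0.1753  0.5912 -0.0443  0.4363  0.0008  2.7671  0.0682
 -2.814   0.0005  0.0098  1.3501]
0.05998558718198423 [-1  1  1  1  1  1 -1] [ 0.158  -0.565  -0.2753 -0.2209  0.0334  0.2565 -0.0901  2.8082 -0.065
 -5.1733  0.8465  2.3508  2.3701]
0.05998558705580848 [-1  1  1  1  1  1 -1] [ 0.158  -0.565  -0.2753 -0.2209  0.0334  0.2565 -0.0901  2.8082 -0.065
 -5.1733  0.8465  2.3508  2.3701]
0.004709601057510526 [-1  1  1  1 -1  1 -1] [ 0.3082 -0.6126 -0.0155  0.4435 -0.022   0.3272 -0.0508  3.1192  0.0522
 -3.1416  0.0131  0.0303 -4.8197]
0.004699032463209664 [-1  1 -1  1  1  1 -1] [ 0.3082  0.6126  0.0154 -0.4435 -0.022   0.3272 -0.0508 -0.0224 -0.0522
  3.1416 -0.0131 -3.1113  1.4635]
[ 8.7329 -7.0129  2.5621] 1.1385719999508124
[-1.0599  7.8435 -1.1798] 0.5387679805564934
[ 1.2267  6.5448 -2.8912] 0.6349945326203037
[-1.7888  3.7844 -1.4635] 0.31700971142069007
[-1.3634  0.9217  2.9723] 1.3462963505579442
```

```bash
cat > kin.py <<'E'
import numpy as np
from scipy.spatial.transform import Rotation as Ro
np.set_printoptions(precision=4,suppress=True)
SG=np.array([-1,1,-1,1,-1,1,-1.])
R_=lambda ax,t:Ro.from_euler(ax,t).as_matrix()
def fk(q,P):
    a=np.radians(SG*np.array(q))
    L=P.reshape(5,3);A=R_('z',a[0]);p=np.array([0,0,L[0,2]])
    A=A@R_('y',a[1]);p=p+A@[0,L[0,1],0]+A@[0,0,L[1,2]];A=A@R_('z',a[2]);p=p+A@[L[1,0],L[1,1],0]
    A=A@R_('y',a[3]);p=p+A@[L[2,0],0,L[2,2]];A=A@R_('z',a[4]);p=p+A@[L[3,0],L[3,1],0]
    A=A@R_('y',a[5]);p=p+A@[L[4,0],0,L[4,2]];A=A@R_('z',a[6])
    return p,A@np.array([[0,1,0],[-1,0,0],[0,0,1]]) # tool
E
cat > data.py <<'E'
from go import *
Rv=np.array([Y,X,-Z]).T
def tgt(pt,R,d,w):
    R0=R@Ro.from_rotvec(np.array(w)*6,degrees=True).as_matrix().T
    return np.array(pt)-R0@np.array(d)*.025,R0
s=sense()
D=[([-69.654,34.337,-.143,91.639,.103,54.024,-4.572],np.array([.3034,.6585,.2186]),np.array([[-.9082,.4185,.0001],[.4185,.9082,0],[-.0001,0,-1]])),
([-48.6865,17.9793,.3439,116.6447,-.1439,45.3423,17.0014],*tgt([.4632,.0399,.28],Rv,[-8.0258,-9.847,-1.2436],[.0059,-.0005,9.2266])),
([-27.1767,12.2634,18.7091,121.1012,-5.3167,47.3626,4.5236],*tgt([.4632,.0399,.28],Rv,[.0156,-.0398,-.0473],[.0043,-.0002,-.0193])),
([-25.0385,18.7718,17.2073,126.5667,-9.3441,35.8462,8.9559],*tgt(W+.09*N,Rw(90),[-1.7749,-1.6348,-.1317],[-5.8395,-.0068,.0248])),
(s["q"],np.array(s["ee_pos"]),np.array(s["tool_rot"]))]
E
python3 - <<'E'
from data import *
from kin import *
from scipy.optimize import least_squares
# orientation first
for q,p,R in D:
    A=fk(q,np.zeros(15))[1];print(Ro.from_matrix(A.T@R).as_rotvec(degrees=True))
def res(P): return np.concatenate([fk(q,P)[0]-p for q,p,R in D]+[1e-4*(P-P0)])
P0=np.array([0,0,.31,0,0,.6,0,0,.44,0,0,0,0,0,.33])
f=least_squares(res,P0);print(f.x.reshape(5,3));print(f.fun[:15]*1e3);np.save("P.npy",f.x)
E
```

```text
[  -0.0044    0.0014 -179.9991]
[   0.0004   -0.0001 -179.9999]
[  0.0005  -0.0001 180.    ]
[ -0.0002  -0.0003 179.9997]
[  0.   0. 180.]
[[ 0.     -0.0299  0.2839]
 [ 0.     -0.0262  0.647 ]
 [ 0.0002 -0.      0.4423]
 [-0.0001 -0.0004 -0.    ]
 [ 0.      0.      0.3396]]
[ 0.0258 -0.0115 -0.0009 -0.0092  0.0144  0.0029  0.0024  0.012  -0.0002
 -0.008   0.001  -0.0015  0.0005 -0.002  -0.0002]
```

```bash
cat > ik.py <<'E'
from kin import *
from scipy.optimize import least_squares
P=np.load("P.npy")
LO=np.array([-147.43,-19.82,-74.19,6.32,-59.91,6.04,-150.56]);HI=np.array([147.43,112.94,73.91,146.72,239.91,106.73,150.56])
F=np.diag([-1,-1,1])
def FK(q): p,A=fk(q,P);return p,A@F
def ik(p,R,q0,m=2,reg=0):
    def res(q):
        a,A=FK(q);return np.r_[(a-p)*10,(A-R).ravel()*2,reg*(q-q0)/100]
    f=least_squares(res,np.clip(q0,LO+m+.01,HI-m-.01),bounds=(LO+m,HI-m),max_nfev=80)
    a,A=FK(f.x);return f.x,np.linalg.norm(a-p)*1e3,np.degrees(np.arccos(np.clip((np.trace(A.T@R)-1)/2,-1,1)))
E
python3 - <<'E'
from go import *
from ik import *
rng=np.random.default_rng(0)
for w in(90,60,0,-90,-120,180):
  out=[]
  for i in range(40):
    q,e,a=ik(W+.01*N,Rw(w),rng.uniform(LO,HI))
    if e<1 and a<.5: out.append(np.r_[np.min(np.minimum(q-LO,HI-q)),q])
  out.sort(key=lambda x:-x[0]);print(w,len(out))
  for o in out[:5]:print(o.round(0))
E
```

```text
90 0
60 0
0 0
-90 0
-120 0
180 0
```

```bash
python3 - <<'E'
from go import *
from ik import *
rng=np.random.default_rng(0)
s=sense();print(ik(np.array(s["ee_pos"]),np.array(s["tool_rot"]),np.array(s["q"])+3,m=.3))
def Rt(w,t): # tilt t deg forward
    Nt=-np.sin(np.radians(t))*X+np.cos(np.radians(t))*Z;Ut=np.cos(np.radians(t))*X+np.sin(np.radians(t))*Z;w=np.radians(w)
    return np.array([np.sin(w)*Y-np.cos(w)*Ut,np.sin(w)*Ut+np.cos(w)*Y,-Nt]).T
for t in(35,30,25,20,15):
 for w in(90,45,0,180):
  out=[]
  for i in range(25):
    q,e,a=ik(W-.01*N,Rt(w,t),rng.uniform(LO,HI),m=.5);out.append((e*1+a*3,e,a,q))
  o=min(out,key=lambda x:x[0]);print(t,w,o[1],o[2],o[3].round(0),sum(x[0]<1 for x in out))
E
```

```text
(array([-16.2831,   8.5694,  14.9489, 144.5085, -57.7792,   8.0656,
        64.5521]), np.float64(4.417062452424739e-12), np.float64(0.0))
35 90 14.930252137319748 3.594162938466017 [  44.   45.  -74.  146.  115.   46. -109.] 0
35 45 14.930251777793126 3.5941629998177085 [ 44.  45. -74. 146. 115.  46. -64.] 0
35 0 14.930250851206573 3.594163158029293 [ 44.  45. -74. 146. 115.  46. -19.] 0
35 180 16.349151065560267 3.7777944441128866 [ 37.  37. -59. 146. 126.  36. 150.] 0
30 90 3.1726141416756795 0.7669738300049761 [  43.   44.  -74.  146.  112.   47. -108.] 0
30 45 3.1726141221416255 0.7669738333181582 [ 43.  44. -74. 146. 112.  47. -63.] 0
30 0 3.1726141168812 0.7669738342106074 [ 43.  44. -74. 146. 112.  47. -18.] 0
30 180 4.66755852308291 1.0701704452750194 [ 34.  35. -56. 146. 124.  34. 150.] 0
25 90 5.014144881062238e-12 0.0 [  43.   43.  -73.  143.  103.   43. -100.] 7
25 45 2.1498250074963838e-13 0.0 [ 26.  30. -43. 144. 125.  23. -76.] 15
25 0 1.1135236643800461e-13 0.0 [ 29.  31. -48. 144. 120.  26. -26.] 16
25 180 2.6654638346767268e-08 0.0 [  1.  26.  -8. 146. 174.  16. 100.] 6
20 90 2.4536613835181204e-13 0.0 [ 40.  39. -67. 140.  92.  36. -90.] 19
20 45 1.6349150437805607e-13 0.0 [ 42.  41. -71. 140.  91.  40. -44.] 18
20 0 2.1006556289014702e-13 0.0 [ 37.  36. -61. 140.  94.  31.  -1.] 18
20 180 5.568280735565107e-11 0.0 [ 10.  26. -21. 141. 124.  10. 150.] 7
15 90 1.4968855019109517e-13 0.0 [ 29.  31. -48. 136.  77.  23. -74.] 15
15 45 2.0264461624342516e-12 0.0 [ 22.  28. -38. 137.  75.  18. -27.] 19
15 0 1.189397599545966e-11 0.0 [  6.  25. -16. 138.  63.   7.  30.] 10
15 180 1.4598106633591682e-12 0.0 [   6.   25.  -16.  138.   63.    7. -150.] 9
```

```bash
cat > sim.py <<'E'
from go import *
from ik import *
def step(q,p,R,it=6):
    q=q.copy()
    for _ in range(it):
        a,A=FK(q);e=np.r_[(p-a)*3,Ro.from_matrix(R@A.T).as_rotvec()]
        J=np.zeros((6,7))
        for j in range(7):
            dq=np.zeros(7);dq[j]=.05;a2,A2=FK(q+dq);J[:,j]=np.r_[(a2-a)*3,Ro.from_matrix(A2@A.T).as_rotvec()]/.05
        f=np.ones(7,bool)
        for _ in range(4):
            d=np.zeros(7);d[f]=J[:,f].T@np.linalg.solve(J[:,f]@J[:,f].T+1e-9*np.eye(6),e)
            n=q+d;bad=((n<LO+.3)|(n>HI-.3))&f
            if not bad.any(): break
            f&=~bad
        q=np.clip(q+np.clip(d,-5,5),LO+.3,HI-.3)
    a,A=FK(q);return q,np.linalg.norm(a-p)*1e3,np.degrees(Ro.from_matrix(R@A.T).magnitude())
def Rts(w,f,l): # axis tilt f forward(+X), l toward +Y, minimal rotation from vertical, then w about tool z
    v=np.radians(f)*(-Y)+np.radians(l)*X   # rotating -Z about -Y -> toward +X ; about X -> +Y
    B=Ro.from_rotvec(v).as_matrix()@np.array([Y,X,-Z]).T
    return B@Ro.from_rotvec([0,0,w-90],degrees=True).as_matrix()
E
python3 - <<'E'
from sim import *
print(np.abs(Rts(60,35,0)-Rw(60)).max(), Rts(90,0,20)[:,2])
for sgn in(1,-1):
  for amp in(20,35):
    q=np.array([-25.04,18.77,17.21,126.57,-9.34,35.85,8.96])
    print("side",sgn,amp)
    wp=[(90,0,0)]*2+[(90,0,sgn*amp)]+[(90,14,sgn*amp)]+[(90,28,sgn*amp*.5),(90,28,0),(60,28,0),(0,28,0)]
    cur=np.array(wp[0],float);pos=W+.1*N
    for tgt in wp[1:]:
        for k in range(1,21):
            x=cur+(np.array(tgt)-cur)*k/20
            q,e,a=step(q,pos,Rts(*x))
        cur=np.array(tgt,float);print(tgt,q.round(0),round(e,1),round(a,1))
    q2=q
    for k in range(1,11): q2,e,a=step(q2,pos-.1*N*k/10,Rts(*cur))
    print("down",q2.round(0),e,a)
E
```

```text
2.220446049250313e-16 [-0.0588  0.3369 -0.9397]
side 1 20
(90, 0, 0) [-21.  15.  18. 130.  -8.  36.  14.] 0.0 0.0
(90, 0, 20) [  2.  19.   9. 127. -31.  46.  45.] 0.0 0.0
(90, 14, 20) [ 11.  15.   2. 135. -49.  34.  65.] 0.0 0.0
(90, 28, 10.0) [ 45.  14. -43. 143. -59.   8.  72.] 9.1 2.0
(90, 28, 0) [ -4.   8.   5. 144. -59.   8.  68.] 19.6 4.0
(60, 28, 0) [ -4.   8.   5. 144. -59.   8.  98.] 19.6 4.0
(0, 28, 0) [-71.  20.  61. 144. -59.   8. 125.] 86.4 18.6
down [-64.  24.  52. 144. -59.   8. 125.] 89.69245024731109 19.845025653659025
side 1 35
(90, 0, 0) [-21.  15.  18. 130.  -8.  36.  14.] 0.0 0.0
(90, 0, 35) [ 13.  25.   6. 124. -40.  57.  59.] 0.0 0.0
(90, 14, 35) [ 21.  23.   1. 132. -55.  48.  78.] 0.0 0.0
(90, 28, 17.5) [ 60.  21. -57. 142. -59.   8.  75.] 2.6 0.6
(90, 28, 0) [ -4.   8.   5. 144. -59.   8.  68.] 20.3 4.2
(60, 28, 0) [ -4.   8.   5. 144. -59.   8.  98.] 20.3 4.2
(0, 28, 0) [-71.  20.  61. 144. -59.   8. 125.] 86.5 18.6
down [-64.  24.  53. 144. -59.   8. 125.] 89.2257240578946 19.84821699398088
side -1 20
(90, 0, 0) [-21.  15.  18. 130.  -8.  36.  14.] 0.0 0.0
[... 236 characters left out ...]
(60, 28, 0) [ 51.  18. -67. 146.  99.  17. -65.] 0.6 0.1
(0, 28, 0) [ 51.  18. -67. 146.  99.  17.  -5.] 0.6 0.1
down [ 42.  40. -71. 146. 110.  42. -17.] 1.802193190331377e-13 1.886390253417498e-14
side -1 35
(90, 0, 0) [-21.  15.  18. 130.  -8.  36.  14.] 0.0 0.0
(90, 0, -35) [-61.  26.  40. 134.  30.  37. -39.] 0.0 0.0
(90, 14, -35) [-74.  28.  56. 144.  49.  19. -59.] 0.0 0.0
(90, 28, -17.5) [ 25.  17. -60. 146.  86.  40. -98.] 10.5 1.8
(90, 28, 0) [ 50.  17. -65. 146. 100.  16. -96.] 0.9 0.2
(60, 28, 0) [ 50.  17. -65. 146. 100.  16. -66.] 0.9 0.2
(0, 28, 0) [ 50.  17. -65. 146. 100.  16.  -6.] 0.9 0.2
down [ 41.  39. -69. 146. 111.  41. -19.] 2.865235996301946e-13 7.636203247065554e-15
```

```bash
python3 - <<'E'
from sim import *
q0=np.array(sense()["q"]);p0,R0=FK(q0)
for f in(24,20,16,12):
  q=q0.copy();pos0=p0
  for k in range(1,21):
    q,e,a=step(q,p0+(W+.05*N-p0)*k/20,Rts(90,f,0),8)
  print(f,"hi",q.round(0),round(e,1),round(a,1))
  for h in(.0,-.015):
    for w in(60,0,90):
      for k in range(8): q,e,a=step(q,W+h*N,Rts(w,f,0))
      print(f,h,w,q.round(0),round(e,1),round(a,1))
E
```

```text
24 hi [-10.  14.   8. 142. -50.   7.  56.] 17.7 4.3
24 0.0 60 [ -8.  21.   5. 138. -50.   7.  86.] 26.3 6.9
24 0.0 0 [-26.  23.   5. 138. -50.   7.  86.] 153.2 44.0
24 0.0 90 [ -8.  21.   5. 138. -50.   7.  56.] 26.3 6.9
24 -0.015 60 [ -7.  22.   5. 137. -50.   7.  86.] 28.4 7.6
24 -0.015 0 [-26.  23.   5. 138. -50.   7.  86.] 153.7 44.2
24 -0.015 90 [ -7.  22.   5. 137. -50.   7.  56.] 28.4 7.6
20 hi [-13.  16.  10. 142. -55.   6.  61.] 5.6 1.4
20 0.0 60 [-49.  27.  37. 140. -55.   6.  61.] 68.9 17.8
20 0.0 0 [-91.  61.  56. 140. -55.   6.  61.] 197.7 50.0
20 0.0 90 [-10.  22.   7. 138. -55.   6.  61.] 14.6 3.8
20 -0.015 60 [-48.  29.  36. 139. -55.   6.  61.] 68.4 18.1
20 -0.015 0 [-90.  62.  55. 139. -55.   6.  61.] 194.3 50.4
20 -0.015 90 [-10.  24.   7. 137. -55.   6.  61.] 16.8 4.5
16 hi [-16.  17.  14. 141. -40.   9.  46.] 0.0 0.0
16 0.0 60 [-13.  23.  10. 137. -40.   9.  75.] 9.1 2.4
16 0.0 0 [-73.  40.  50. 139. -40.   9.  75.] 140.9 35.5
16 0.0 90 [-13.  23.  10. 137. -40.   9.  45.] 9.1 2.4
16 -0.015 60 [-47.  29.  34. 137. -40.   9.  45.] 69.7 18.3
16 -0.015 0 [-88.  60.  54. 137. -40.   9.  45.] 202.0 52.1
16 -0.015 90 [-38.  19.   4. 142.  -5.   9.   6.] 227.3 26.0
12 hi [-22.  18.  21. 138. -32.  15.  38.] 0.0 0.0
12 0.0 60 [ -9.  23.   5. 137. -19.   8.  54.] 0.0 0.0
12 0.0 0 [ -2.  23.  -6. 136.  10.   9.  83.] 0.0 0.0
12 0.0 90 [-13.  24.  10. 137. -34.   9.  39.] 0.0 0.0
12 -0.015 60 [ -8.  25.   3. 136. -19.   7.  53.] 0.0 0.0
12 -0.015 0 [ -4.  25.  -3. 136.   3.   7.  90.] 0.0 0.0
12 -0.015 90 [-12.  26.   8. 136. -36.   8.  40.] 0.0 0.0
```

```bash
cat > srch.py <<'E'
from sim import *
q0=np.array(sense()["q"]);p0,R0=FK(q0)
def run(wps,q,verbose=False,n=14):
    # wp=(dx,dz,w,f,l) relative to W in pump X / Z
    cur=np.array([(p0-W)@X,(p0-W)[2],90,23.4,0.]);emax=0;jm=0;mar=99
    for t in wps:
        for k in range(1,n+1):
            x=cur+(np.array(t)-cur)*k/n
            qn,e,a=step(q,W+x[0]*X+x[1]*Z,Rts(*x[2:]),4)
            emax=max(emax,e/5,a);jm=max(jm,np.abs(qn-q).max());q=qn
        mar=min(mar,(np.minimum(q-LO,HI-q))[[0,1,2,3,5]].min())
        cur=np.array(t,float)
        if verbose: print(np.round(t,3),q.round(0),round(e,1),round(a,1))
    return emax,jm,mar,q
if __name__=="__main__":
    rng=np.random.default_rng(1);best=[]
    import time;T0=time.time()
    while time.time()-T0<240:
        dx,dz=rng.uniform(-.02,.2),rng.uniform(.06,.25);l=-rng.uniform(10,45);f2=rng.uniform(5,28)
        w2=rng.choice([90,60,30,120]);dx2,dz2=rng.uniform(-.04,.1),rng.uniform(.05,.2)
        wps=[(dx,dz,90,0,0),(dx,dz,w2,0,l),(dx2,dz2,w2,f2,l),(dx2,dz2,60,28,l/2),(-.03,.06,60,28,0),(0,0,60,28,0)]
        try: r=run(wps,q0,n=8)
        except Exception: continue
        best.append((max(r[0]*3,r[1]/4),r[0],r[1],r[2],wps,r[3]))
    best.sort(key=lambda b:b[0]);print(len(best))
    for b in best[:4]: print(b[:4],np.round(b[4],2).tolist(),b[5].round(0))
    run(best[0][4],q0,True)
E
python3 srch.py
```

```text
337
(np.float64(4.431440077181526), np.float64(0.8049083788313961), np.float64(17.725760308726105), np.float64(0.36090823603527156)) [[0.13, 0.14, 90.0, 0.0, 0.0], [0.13, 0.14, 90.0, 0.0, -32.67], [0.08, 0.14, 90.0, 26.72, -32.67], [0.08, 0.14, 60.0, 28.0, -16.33], [-0.03, 0.06, 60.0, 28.0, 0.0], [0.0, 0.0, 60.0, 28.0, 0.0]] [ 35.  34. -57. 146. 120.  33. -87.]
(np.float64(4.656469795434446), np.float64(0.0511920369664007), np.float64(18.625879181737783), np.float64(0.31661549018809865)) [[0.01, 0.16, 90.0, 0.0, 0.0], [0.01, 0.16, 30.0, 0.0, -37.0], [0.01, 0.13, 30.0, 25.52, -37.0], [0.01, 0.13, 60.0, 28.0, -18.5], [-0.03, 0.06, 60.0, 28.0, 0.0], [0.0, 0.0, 60.0, 28.0, 0.0]] [ 35.  34. -57. 146. 120.  33. -87.]
(np.float64(4.679827006333627), np.float64(0.2714487231610231), np.float64(18.71930802533451), np.float64(0.3107038273627154)) [[0.04, 0.13, 90.0, 0.0, 0.0], [0.04, 0.13, 30.0, 0.0, -39.54], [-0.01, 0.14, 30.0, 9.52, -39.54], [-0.01, 0.14, 60.0, 28.0, -19.77], [-0.03, 0.06, 60.0, 28.0, 0.0], [0.0, 0.0, 60.0, 28.0, 0.0]] [ 35.  34. -57. 146. 121.  32. -87.]
(np.float64(4.681576000891094), np.float64(0.05903831124742158), np.float64(18.726304003564376), np.float64(0.3487779441280452)) [[0.13, 0.16, 90.0, 0.0, 0.0], [0.13, 0.16, 60.0, 0.0, -41.07], [0.02, 0.12, 60.0, 21.87, -41.07], [0.02, 0.12, 60.0, 28.0, -20.54], [-0.03, 0.06, 60.0, 28.0, 0.0], [0.0, 0.0, 60.0, 28.0, 0.0]] [ 35.  34. -57. 146. 121.  33. -87.]
[ 0.129  0.145 90.     0.     0.   ] [-33.  26.  38. 105. -19.  55.  23.] 0.0 0.0
[  0.129   0.145  90.      0.    -32.666] [-59.  37.  56. 109.   4.  48.  -2.] 0.0 0.0
[  0.078   0.135  90.     26.715 -32.666] [-76.  35.  71. 135.  14.   6. -19.] 0.0 0.0
[  0.078   0.135  60.     28.    -16.333] [-58.  17.  51. 135.  30.   7.  -1.] 0.0 0.0
[-0.03  0.06 60.   28.    0.  ] [ 29.  17. -41. 146. 127.  13. -93.] 0.0 0.0
[ 0  0 60 28  0] [ 35.  33. -57. 146. 121.  32. -88.] 0.0 0.0
```

```bash
cat >> sim.py <<'E'
def rows(p,R,n=None):
    s=sense();R0=np.array(s["tool_rot"]);p0=np.array(s["ee_pos"]);w=Ro.from_matrix(R0.T@R).as_rotvec(degrees=True)
    dp=np.array(p)-p0
    n=n or int(np.ceil(max(np.linalg.norm(w)/6.,np.linalg.norm(dp)/.02)))
    print("t",s["t"],"n",n,"q",np.round(s["q"],0),"F",np.round(s["wrist_force"],1),"dp",dp*1e3,"rot",w)
    for i in range(n):
        Ri=R0@Ro.from_rotvec(w*i/n,degrees=True).as_matrix()
        print(np.round(np.r_[Ri.T@dp/n/.025,w/n/6],2).tolist(),end="\n" if i%5==4 else ",")
    print()
def wp(dx,dz,w,f,l,n=None): rows(W+dx*X+dz*Z,Rts(w,f,l),n)
E
python3 -c "
from sim import *
wp(.03,.16,90,0,0)"
```

```text
t 7.7333 n 6 q [-10.   9.   7. 144. -50.   7.  56.] F [1.3 0.  0.1] dp [77.5415  9.062  70.817 ] rot [23.2261 -1.4463  0.4432]
[-0.03, 0.66, -0.23, 0.65, -0.04, 0.01],[-0.03, 0.65, -0.27, 0.65, -0.04, 0.01],[-0.03, 0.63, -0.32, 0.65, -0.04, 0.01],[-0.03, 0.6, -0.36, 0.65, -0.04, 0.01],[-0.03, 0.58, -0.4, 0.65, -0.04, 0.01]
[-0.03, 0.55, -0.44, 0.65, -0.04, 0.01],
```

```bash

python3 -m crank '[[-0.03,0.66,-0.23,0.65,-0.04,0.01],[-0.03,0.65,-0.27,0.65,-0.04,0.01],[-0.03,0.63,-0.32,0.65,-0.04,0.01],[-0.03,0.6,-0.36,0.65,-0.04,0.01],[-0.03,0.58,-0.4,0.65,-0.04,0.01]]' >/dev/null
python3 -m crank '[[-0.03,0.55,-0.44,0.65,-0.04,0.01],[0,0,0,0,0,0]]' >/dev/null
python3 -c "
from sim import *
wp(.03,.16,30,0,-37)"
```

```text
t 8.3167 n 12 q [-37.  15.  39. 121. -16.  44.  22.] F [ 1.8  0.5 -0.7] dp [10.7487 -2.8337  8.0427] rot [ 24.1367 -31.682  -58.5254]
[-0.02, 0.04, -0.02, 0.34, -0.44, -0.81],[-0.02, 0.03, -0.02, 0.34, -0.44, -0.81],[-0.02, 0.03, -0.02, 0.34, -0.44, -0.81],[-0.03, 0.03, -0.02, 0.34, -0.44, -0.81],[-0.03, 0.02, -0.02, 0.34, -0.44, -0.81]
[-0.03, 0.02, -0.02, 0.34, -0.44, -0.81],[-0.04, 0.02, -0.02, 0.34, -0.44, -0.81],[-0.04, 0.01, -0.02, 0.34, -0.44, -0.81],[-0.04, 0.01, -0.02, 0.34, -0.44, -0.81],[-0.04, 0.0, -0.02, 0.34, -0.44, -0.81]
[-0.04, 0.0, -0.02, 0.34, -0.44, -0.81],[-0.04, -0.0, -0.01, 0.34, -0.44, -0.81],
```

```bash

python3 -m crank '[[-0.02,0.04,-0.02,0.34,-0.44,-0.81],[-0.02,0.03,-0.02,0.34,-0.44,-0.81],[-0.02,0.03,-0.02,0.34,-0.44,-0.81],[-0.03,0.03,-0.02,0.34,-0.44,-0.81],[-0.03,0.02,-0.02,0.34,-0.44,-0.81]]' >/dev/null
python3 -m crank '[[-0.03,0.02,-0.02,0.34,-0.44,-0.81],[-0.03,0.02,-0.02,0.34,-0.44,-0.81],[-0.04,0.01,-0.02,0.34,-0.44,-0.81],[-0.04,0.01,-0.02,0.34,-0.44,-0.81],[-0.04,0,-0.02,0.34,-0.44,-0.81]]' >/dev/null
python3 -m crank '[[-0.04,0,-0.02,0.34,-0.44,-0.81],[-0.04,0,-0.02,0.34,-0.44,-0.81],[0,0,0,0,0,0]]' >/dev/null
python3 -c "
from sim import *
wp(.02,.13,30,25,-37)
q=np.array(sense()['q']);p0=np.array(sense()['ee_pos'])
for nm,L in (('direct',[(.02,.13,30,25,-37),(.02,.13,60,26,-18),(-.03,.06,60,26,0),(0,0,60,26,0)]),('b',[(.0,.1,40,26,-20),(-.03,.06,60,26,0),(0,0,60,26,0)])):
  qq=q.copy();cur=np.array([.03,.16,30,0,-37]);print(nm)
  for t in L:
    for k in range(1,15):
      x=cur+(np.array(t)-cur)*k/14;qq,e,a=step(qq,W+x[0]*X+x[1]*Z,Rts(*x[2:]),4)
    cur=np.array(t);print(t,qq.round(0),round(e,1),round(a,1))
"
```

```text
t 9.4 n 5 q [-58.  24.  39. 121.  28.  52.  30.] F [ 0.1  0.4 -1.4] dp [ -4.4757  -2.4289 -26.4303] rot [-11.2972 -20.5848   8.0226]
[0.09, 0.08, 0.18, -0.38, -0.69, 0.27],[0.11, 0.07, 0.17, -0.38, -0.69, 0.27],[0.12, 0.06, 0.17, -0.38, -0.69, 0.27],[0.13, 0.05, 0.16, -0.38, -0.69, 0.27],[0.15, 0.04, 0.15, -0.38, -0.69, 0.27]

direct
(0.02, 0.13, 30, 25, -37) [-77.  28.  61. 140.  67.  18. -17.] 0.0 0.0
(0.02, 0.13, 60, 26, -18) [-65.  14.  55. 140.  50.  10. -22.] 0.0 0.0
(-0.03, 0.06, 60, 26, 0) [ 19.  15. -29. 145. 128.   8. -95.] 0.0 0.0
(0, 0, 60, 26, 0) [  22.   27.  -37.  146.  134.   21. -100.] 0.0 0.0
b
(0.0, 0.1, 40, 26, -20) [-65.  18.  55. 145.  79.   6. -31.] 10.2 2.2
(-0.03, 0.06, 60, 26, 0) [  14.   15.  -22.  146.  143.    7. -109.] 0.0 0.0
(0, 0, 60, 26, 0) [  15.   26.  -27.  146.  146.   19. -112.] 0.0 0.0
```

```bash

python3 -m crank '[[0.09,0.08,0.18,-0.38,-0.69,0.27],[0.11,0.07,0.17,-0.38,-0.69,0.27],[0.12,0.06,0.17,-0.38,-0.69,0.27],[0.13,0.05,0.16,-0.38,-0.69,0.27],[0.15,0.04,0.15,-0.38,-0.69,0.27]]' >/dev/null
python3 -c "
from sim import *
wp(.02,.13,60,26,-18)"
```

```text
t 9.8167 n 7 q [-76.  26.  59. 139.  64.  21. -13.] F [ 2.3 -1.1 -0.3] dp [-0.6564  2.7582 -2.5159] rot [-13.963   12.1528  33.3144]
[0.01, 0.02, 0.0, -0.33, 0.29, 0.79],[0.02, 0.01, 0.0, -0.33, 0.29, 0.79],[0.02, 0.01, 0.0, -0.33, 0.29, 0.79],[0.02, 0.01, 0.0, -0.33, 0.29, 0.79],[0.02, 0.01, 0.0, -0.33, 0.29, 0.79]
[0.02, 0.01, 0.01, -0.33, 0.29, 0.79],[0.02, 0.01, 0.01, -0.33, 0.29, 0.79],
```

```bash

python3 -m crank '[[0.01,0.02,0,-0.33,0.29,0.79],[0.02,0.01,0,-0.33,0.29,0.79],[0.02,0.01,0,-0.33,0.29,0.79],[0.02,0.01,0,-0.33,0.29,0.79],[0.02,0.01,0,-0.33,0.29,0.79]]' >/dev/null
python3 -m crank '[[0.02,0.01,0,-0.33,0.29,0.79],[0.02,0.01,0,-0.33,0.29,0.79]]' >/dev/null
python3 -c "
from sim import *
wp(-.03,.06,60,26,0,10)
q=np.array(sense()['q'])
qq=q.copy();cur=np.array([.02,.13,60,26,-18])
for t in [(-.03,.06,60,26,0),(0,0,60,26,0)]:
    for k in range(1,11):
      x=cur+(np.array(t)-cur)*k/10;qq,e,a=step(qq,W+x[0]*X+x[1]*Z,Rts(*x[2:]),4);print(qq.round(0),round(e,1),round(a,1))
    cur=np.array(t)
"
```

```text
t 10.4 n 10 q [-66.  14.  56. 140.  47.  11. -19.] F [ 0.6  0.5 -0.1] dp [-50.8339  -8.7432 -71.4394] rot [-8.7685 15.2639  3.9696]
[0.22, -0.23, 0.15, -0.15, 0.25, 0.07],[0.21, -0.23, 0.16, -0.15, 0.25, 0.07],[0.2, -0.24, 0.16, -0.15, 0.25, 0.07],[0.2, -0.24, 0.16, -0.15, 0.25, 0.07],[0.19, -0.25, 0.16, -0.15, 0.25, 0.07]
[0.19, -0.25, 0.16, -0.15, 0.25, 0.07],[0.18, -0.25, 0.16, -0.15, 0.25, 0.07],[0.17, -0.26, 0.17, -0.15, 0.25, 0.07],[0.17, -0.26, 0.17, -0.15, 0.25, 0.07],[0.16, -0.27, 0.17, -0.15, 0.25, 0.07]

[-64.  14.  55. 141.  47.   8. -18.] 0.0 0.0
[-58.  13.  49. 142.  53.   7. -23.] 0.0 0.0
[-50.  12.  40. 142.  63.   6. -34.] 0.0 0.0
[-40.  11.  29. 143.  73.   6. -44.] 0.0 0.0
[-29.  11.  18. 143.  84.   6. -54.] 0.0 0.0
[-18.  11.   7. 144.  94.   6. -64.] 0.0 0.0
[ -7.  11.  -4. 144. 104.   6. -74.] 0.0 0.0
[  3.  12. -13. 144. 114.   7. -82.] 0.0 0.0
[ 12.  14. -22. 145. 122.   7. -89.] 0.0 0.0
[ 19.  15. -29. 145. 129.   8. -95.] 0.0 0.0
[ 20.  17. -30. 145. 129.   9. -96.] 0.0 0.0
[ 21.  18. -32. 145. 130.  11. -96.] 0.0 0.0
[ 21.  19. -33. 145. 131.  12. -97.] 0.0 0.0
[ 21.  20. -34. 146. 131.  14. -98.] 0.0 0.0
[ 22.  22. -34. 146. 132.  15. -98.] 0.0 0.0
[ 22.  23. -35. 146. 132.  16. -99.] 0.0 0.0
[ 22.  24. -36. 146. 133.  18. -99.] 0.0 0.0
[  22.   25.  -36.  146.  133.   19. -100.] 0.0 0.0
[  22.   26.  -36.  146.  133.   20. -100.] 0.0 0.0
[  22.   27.  -37.  146.  134.   21. -100.] 0.0 0.0
```

```bash

python3 -m crank '[[0.11,-0.11,0.08,-0.07,0.13,0.03],[0.11,-0.11,0.08,-0.07,0.13,0.03],[0.1,-0.12,0.08,-0.07,0.13,0.03],[0.1,-0.12,0.08,-0.07,0.13,0.03],[0.1,-0.12,0.08,-0.07,0.13,0.03]]' >/dev/null
python3 -m crank '[[0.1,-0.12,0.08,-0.07,0.13,0.03],[0.1,-0.12,0.08,-0.07,0.13,0.03],[0.1,-0.12,0.08,-0.07,0.13,0.03],[0.1,-0.12,0.08,-0.07,0.13,0.03],[0.1,-0.12,0.08,-0.07,0.13,0.03]]' >/dev/null
python3 -c "
from sim import *
wp(-.03,.06,60,26,0,10)"
```

```text
t 11.2333 n 10 q [-31.  11.  20. 143.  76.   6. -46.] F [ 0.1 -0.4  0.4] dp [-25.1718  -4.4693 -35.5402] rot [-4.7505  7.4514  2.3423]
[0.09, -0.12, 0.08, -0.08, 0.12, 0.04],[0.09, -0.12, 0.08, -0.08, 0.12, 0.04],[0.09, -0.13, 0.08, -0.08, 0.12, 0.04],[0.09, -0.13, 0.08, -0.08, 0.12, 0.04],[0.09, -0.13, 0.08, -0.08, 0.12, 0.04]
[0.08, -0.13, 0.08, -0.08, 0.12, 0.04],[0.08, -0.13, 0.08, -0.08, 0.12, 0.04],[0.08, -0.13, 0.08, -0.08, 0.12, 0.04],[0.08, -0.13, 0.08, -0.08, 0.12, 0.04],[0.08, -0.13, 0.08, -0.08, 0.12, 0.04]
```

```bash

python3 -m crank '[[0.09,-0.12,0.08,-0.08,0.12,0.04],[0.09,-0.12,0.08,-0.08,0.12,0.04],[0.09,-0.13,0.08,-0.08,0.12,0.04],[0.09,-0.13,0.08,-0.08,0.12,0.04],[0.09,-0.13,0.08,-0.08,0.12,0.04]]' >/dev/null
python3 -m crank '[[0.08,-0.13,0.08,-0.08,0.12,0.04],[0.08,-0.13,0.08,-0.08,0.12,0.04],[0.08,-0.13,0.08,-0.08,0.12,0.04],[0.08,-0.13,0.08,-0.08,0.12,0.04],[0.08,-0.13,0.08,-0.08,0.12,0.04]]' >/dev/null
python3 - <<'E'
from sim import *
wp(-.03,.06,60,26,0)
s=sense();im,d=eyes.snapshot("wrist");cv2.imwrite("pics/w2.png",im[:,:,::-1]);np.save("wd.npy",d)
np.savez("wpose.npz",p=s["ee_pos"],R=s["tool_rot"])
for n in("wing_grip","hatch_edge"): print(n,[(x["uv"],x["score"]) for x in eyes.mark_of(n,"wrist")[:2]])
for x in eyes.outline_of("wing","wrist")[:1]: np.save("wm.npy",x["pixels"]);print(x["uv"],x["score"],x["pixels"].sum())
E
```

```text
t 12.0667 n 1 q [ 21.  16. -31. 145. 125.   9. -91.] F [0.1 0.8 0.3] dp [ 0.2345  0.6541 -0.6201] rot [ 0.0058  0.2492 -0.0825]
[0.02, 0.01, 0.03, 0.0, 0.04, -0.01],
wing_grip [([323.9, 205.0], 0.68)]
hatch_edge [([293.2, 174.2], 0.78)]
[320.1, 201.4] 0.64 1010
```

View pics/w2.png

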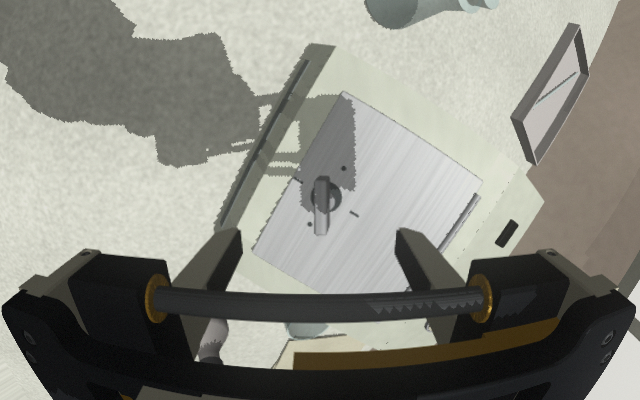

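Wrist view: bar at (321,205), nearly vertical in the image, i.e. along tool x, so the wing is close to 60°; dashes at (297,180) and (354,213). Measuring it with the depth.

```bash
cat > meas.py <<'E'
from sim import *
def cloud(M,d,p,R):
    m=eyes.camera_model("wrist");K=np.array(m["camera_matrix"]);T=np.array(m["mount"])
    v,u=np.nonzero(M&(d>0));x=(u-K[0,2])/K[0,0];y=(v-K[1,2])/K[1,1];th=np.hypot(x,y);k=np.where(th>1e-9,np.tan(th)/np.maximum(th,1e-9),1)
    C=np.c_[x*k,y*k,np.ones_like(x)]*d[v,u][:,None]
    return (C@T[:3,:3].T+T[:3,3])@R.T+p
if __name__=="__main__":
    d=np.load("wd.npy");z=np.load("wpose.npz");M=np.load("wm.npy")
    def loc(P): P=P-H;return np.c_[-(P@U),P@Y,P@N]*1e3   # downslope, left, height above slope
    L=loc(cloud(M,d,z["p"],z["R"]));k=L[:,2]>34   # bar top at 44.5
    print(np.percentile(L,[2,50,98],axis=0),k.sum())
    r=cv2.minAreaRect(L[k][:,:2].astype(np.float32));print(r)
    print("height top",np.percentile(L[k][:,2],[10,50,90]))
    B=np.zeros_like(M);B[150:260,270:440]=1;A=loc(cloud(B&~(cv2.dilate(M.astype(np.uint8),np.ones((9,9)))>0),d,z["p"],z["R"]))
    A=A[abs(A[:,2])<12];print("hatch pl",np.percentile(A[:,2],[10,50,90]))
    c=L[k][:,:2]-L[k][:,:2].mean(0);v=np.linalg.svd(c,full_matrices=False)[2][0];print("axis (down,left)",v,"w",np.degrees(np.arctan2(v[1],v[0]))%180)
E
python3 meas.py
```

```text
[[100.5974 -16.3917   2.8537]
 [113.3423   3.6998  42.3396]
 [126.9226  20.8703  44.2461]] 765
((113.9711685180664, 1.3308887481689453), (43.189453125, 9.978166580200195), 59.340213775634766)
height top [40.8284 42.7292 43.6582]
hatch pl [1.0736 2.3926 3.3197]
axis (down,left) [-0.5113 -0.8594] w 59.24953647846421
```

```bash
cat >> sim.py <<'E'
Wm=H-.114*U+.0013*Y+.031*N
def grip(w,h=0,f=26,below=.007,n=None):  # h: offset along N of the wing from its out position
    R=Rts(w,f,0);rows(Wm+h*N+below*R[:,2],R,n)
E
python3 -m crank '[[0,0,0,0,0,0]]' -0.2 15 >/dev/null
python3 -c "
from sim import *
grip(59.3,.035)"
```

```text
t 12.35 n 3 q [ 21.  15. -31. 145. 125.   9. -91.] F [0.7 0.2 0.4] dp [ 13.9669   3.9524 -38.6197] rot [-0.0455  0.2905 -0.5966]
[0.05, -0.04, 0.55, -0.0, 0.02, -0.03],[0.05, -0.04, 0.55, -0.0, 0.02, -0.03],[0.04, -0.04, 0.55, -0.0, 0.02, -0.03],
```

```bash

python3 -m crank '[[0.05,-0.04,0.55,0,0.02,-0.03],[0.05,-0.04,0.55,0,0.02,-0.03],[0.04,-0.04,0.55,0,0.02,-0.03],[0,0,0,0,0,0]]' |grep grip
python3 -c "
from sim import *
grip(59.3,.0,n=4)"
```

```text
gripper_width: 0.694
t 12.6833 n 4 q [ 24.  24. -39. 146. 129.  18. -95.] F [ 0.8  0.6 -0.3] dp [ 19.7136   2.6201 -26.6092] rot [-0.0785 -0.2202  0.0147]
[-0.04, 0.05, 0.33, -0.0, -0.01, 0.0],[-0.04, 0.05, 0.33, -0.0, -0.01, 0.0],[-0.04, 0.05, 0.33, -0.0, -0.01, 0.0],[-0.04, 0.05, 0.33, -0.0, -0.01, 0.0],
```

Wait for the fingers to reach the partial opening, then descend and grip.

```bash

python3 -m crank '[[0,0,0,0,0,0],[0,0,0,0,0,0],[0,0,0,0,0,0],[0,0,0,0,0,0]]' |grep grip
python3 -m crank '[[-0.04,0.05,0.33,0,0,0],[-0.04,0.05,0.33,0,0,0],[-0.04,0.05,0.33,0,0,0],[-0.04,0.05,0.33,0,0,0],[0,0,0,0,0,0]]' |egrep 'grip|force'
python3 -c "
from sim import *
grip(59.3,.0,n=1)
im,d=eyes.snapshot('wrist');cv2.imwrite('pics/w3.png',cv2.resize(im[120:300,180:480],None,fx=2.5,fy=2.5)[:,:,::-1])"
```

```text
gripper_width: 0.421
wrist_force: [0.2, -1.0, -0.1]
gripper_width: 0.403
finger_force: 0.0
t 13.4333 n 1 q [ 24.  29. -40. 145. 131.  23. -96.] F [ 0.2 -1.  -0.1] dp [-0.5582  0.402   0.4451] rot [-0.0623 -0.2051 -0.0352]
[0.02, 0.0, -0.02, -0.01, -0.03, -0.01],
```

View pics/w3.png

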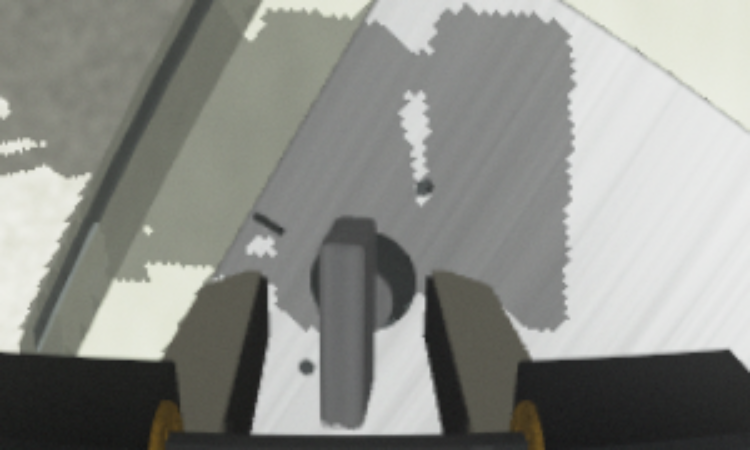

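Bar sits midway between the fingers (crop x 345; fingers at 265 and 430). Grip.

```bash

python3 -m crank '[[0,0,0,0,0,0],[0,0,0,0,0,0],[0,0,0,0,0,0],[0,0,0,0,0,0],[0,0,0,0,0,0]]' -1 15|egrep 'grip|force'
python3 -m crank '[[0,0,0,0,0,0],[0,0,0,0,0,0]]' |egrep 'grip|force'
python3 -c "
from sim import *
grip(0,.0,n=12)"
```

```text
wrist_force: [-0.4, -0.0, 1.4]
gripper_width: 0.124
finger_force: 14.8
wrist_force: [0.9, 1.9, 2.8]
gripper_width: 0.128
finger_force: 14.8
t 14.0667 n 12 q [ 24.  29. -40. 145. 131.  23. -96.] F [0.9 1.9 2.8] dp [ 0.0345  0.5482 -1.538 ] rot [  0.0503  -0.0764 -59.2597]
[0.0, -0.0, 0.0, 0.0, -0.0, -0.82],[0.0, -0.0, 0.0, 0.0, -0.0, -0.82],[0.0, -0.0, 0.0, 0.0, -0.0, -0.82],[0.0, -0.0, 0.0, 0.0, -0.0, -0.82],[0.0, 0.0, 0.0, 0.0, -0.0, -0.82]
[0.0, 0.0, 0.0, 0.0, -0.0, -0.82],[0.0, 0.0, 0.0, 0.0, -0.0, -0.82],[0.0, 0.0, 0.0, 0.0, -0.0, -0.82],[0.0, 0.0, 0.0, 0.0, -0.0, -0.82],[0.0, 0.0, 0.0, 0.0, -0.0, -0.82]
[0.0, 0.0, 0.0, 0.0, -0.0, -0.82],[0.0, 0.0, 0.0, 0.0, -0.0, -0.82],
```

```bash

python3 -m crank '[[0,0,0,0,0,-0.82],[0,0,0,0,0,-0.82],[0,0,0,0,0,-0.82],[0,0,0,0,0,-0.82],[0,0,0,0,0,-0.82]]' |egrep 'grip|force'
python3 -m crank '[[0,0,0,0,0,-0.82],[0,0,0,0,0,-0.82],[0,0,0,0,0,-0.82],[0,0,0,0,0,-0.82],[0,0,0,0,0,-0.82]]' |egrep 'grip|force'
python3 -m crank '[[0,0,0,0,0,-0.82],[0,0,0,0,0,-0.82],[0,0,0,0,0,0]]' |egrep 'grip|force'
python3 -c "
from sim import *
grip(0,.0,n=1)
grip(0,-.0145,n=8)"
```

```text
wrist_force: [1.1, 1.2, 2.4]
gripper_width: 0.117
finger_force: 14.8
wrist_force: [0.8, 2.5, 3.1]
gripper_width: 0.112
finger_force: 14.9
wrist_force: [-0.2, 2.7, 2.7]
gripper_width: 0.107
finger_force: 15.0
t 15.15 n 1 q [ 13.  26. -25. 146. 150.  19. -56.] F [-0.2  2.7  2.7] dp [-0.0014  0.274  -1.515 ] rot [ 0.0936 -0.0363  0.0354]
[0.02, 0.01, 0.06, 0.02, -0.01, 0.01],
t 15.15 n 8 q [ 13.  26. -25. 146. 150.  19. -56.] F [-0.2  2.7  2.7] dp [  8.1917   1.7039 -13.3927] rot [ 0.0936 -0.0363  0.0354]
[-0.01, 0.0, 0.08, 0.0, -0.0, 0.0],[-0.01, 0.0, 0.08, 0.0, -0.0, 0.0],[-0.01, 0.0, 0.08, 0.0, -0.0, 0.0],[-0.01, 0.0, 0.08, 0.0, -0.0, 0.0],[-0.01, 0.0, 0.08, 0.0, -0.0, 0.0]
[-0.01, 0.0, 0.08, 0.0, -0.0, 0.0],[-0.01, 0.0, 0.08, 0.0, -0.0, 0.0],[-0.01, 0.0, 0.08, 0.0, -0.0, 0.0],
```

```bash

python3 -m crank '[[0,0,0,0,0,0],[-0.01,0,0.08,0,0,0],[-0.01,0,0.08,0,0,0],[-0.01,0,0.08,0,0,0],[-0.01,0,0.08,0,0,0]]' -1 50 |egrep 'pos|grip|force'
python3 -m crank '[[-0.01,0,0.08,0,0,0],[-0.01,0,0.08,0,0,0],[-0.01,0,0.08,0,0,0],[0,0,0,0,0,0]]' |egrep 'pos|grip|force'
python3 -c "
from sim import *
grip(0,-.0145,n=1)"
```

```text
ee_pos: [0.491, 0.0001, 0.1182]
wrist_force: [1.8, 5.8, 4.5]
gripper_width: 0.099
finger_force: 50.0
ee_pos: [0.4944, 0.0007, 0.1133]
wrist_force: [1.1, 5.8, 8.8]
gripper_width: 0.104
finger_force: 50.0
t 15.9 n 1 q [ 13.  29. -25. 145. 150.  21. -56.] F [1.1 5.8 8.8] dp [ 0.1117  0.3146 -1.4197] rot [ 0.0995  0.0063 -0.2472]
[0.02, 0.01, 0.05, 0.02, 0.0, -0.04],
```

```bash

python3 -m crank '[[-0.01,0,0.05,0,0,0],[0,0,0,0,0,0]]' |egrep 'pos|force'
python3 -m crank '[[-0.01,0,0.04,0,0,0],[0,0,0,0,0,0]]' |egrep 'pos|force'
```

```text
ee_pos: [0.4945, 0.0007, 0.113]
wrist_force: [-7.3, 3.2, 26.5]
finger_force: 50.0
ee_pos: [0.4946, 0.0007, 0.1127]
wrist_force: [-14.7, 3.4, 40.1]
finger_force: 50.0
```

```bash

python3 -m crank '[[0,0,-0.03,0,0,0],[0,0,0,0,0,0.8],[0,0,0,0,0,0.8],[0,0,0,0,0,0.8],[0,0,0,0,0,0.8]]' |egrep 'pos|force|width'
python3 -c "
from sim import *
grip(19,-.0145,n=1)"
```

```text
ee_pos: [0.4944, 0.0011, 0.1129]
wrist_force: [-7.7, 2.4, 28.0]
gripper_width: 0.102
finger_force: 50.8
t 16.65 n 1 q [ 16.  29. -30. 145. 143.  22. -69.] F [-7.7  2.4 28. ] dp [ 0.0477 -0.0962 -1.0794] rot [ 0.1133 -0.0276 -0.5815]
[0.02, -0.01, 0.04, 0.02, -0.0, -0.1],
```

```bash

python3 -m crank '[[0,0,-0.02,0,0,0.9],[0,0,0,0,0,0.9],[0,0,0,0,0,0.9],[0,0,0,0,0,0.9],[0,0,0,0,0,0.9]]' - 25 |egrep 'pos|force|width'
python3 -m crank '[[0,0,-0.02,0,0,0.9],[0,0,0,0,0,0.9],[0,0,0,0,0,0.9],[0,0,0,0,0,0.5],[0,0,0,0,0,0]]' |egrep 'pos|force|width'
python3 -c "
from sim import *
print(sense()['torque'])
grip(90,-.0145,n=1)"
```

```text
ee_pos: [0.4947, 0.0009, 0.1125]
wrist_force: [0.6, 4.5, 6.1]
gripper_width: 0.119
finger_force: 25.6
ee_pos: [0.4945, 0.0008, 0.1128]
wrist_force: [0.7, 3.9, 6.5]
gripper_width: 0.125
finger_force: 25.4
[ 1.1349 -0.5881  0.4862]
t 17.4833 n 1 q [  25.   32.  -42.  145.  129.   26. -101.] F [0.7 3.9 6.5] dp [-0.0545  0.2259 -0.9616] rot [-0.0361 -0.1643 24.1103]
[0.02, -0.01, 0.03, -0.01, -0.03, 4.02],
```

Turned to ~66°, no resistance; finish the quarter turn.

```bash

python3 -m crank '[[0,0,0,0,0,0.8],[0,0,0,0,0,0.8],[0,0,0,0,0,0.8],[0,0,0,0,0,0.8],[0,0,0,0,0,0.7]]' |egrep 'pos|force|width'
python3 -m crank '[[0,0,0,0,0,0.3],[0,0,0,0,0,0]]' |egrep 'pos|force|width'
python3 -c "
from sim import *
print(sense()['torque'])
grip(90,-.0145,n=1)"
```

```text
ee_pos: [0.4945, 0.0005, 0.1129]
wrist_force: [1.2, 2.0, 5.3]
gripper_width: 0.12
finger_force: 25.2
ee_pos: [0.4946, 0.0006, 0.1128]
wrist_force: [1.3, 3.2, 5.2]
gripper_width: 0.127
finger_force: 25.2
[ 0.7045 -0.6414  0.4375]
t 18.0667 n 1 q [  29.   34.  -49.  144.  122.   29. -120.] F [1.3 3.2 5.2] dp [-0.0837  0.464  -0.9735] rot [-0.0646 -0.1286 -1.022 ]
[0.02, -0.02, 0.04, -0.01, -0.02, -0.17],
```

```bash

python3 -m crank '[[0,0,0,0,0,0],[0,0,0,0,0,0],[0,0,0,0,0,0]]' -0.65 |egrep 'pos|force|width'
python3 -m crank '[[0,0.03,-0.2,0,0,0],[0,0.03,-0.2,0,0,0],[0,0.03,-0.3,0,0,0],[0,0.03,-0.4,0,0,0],[0,0.03,-0.4,0,0,0]]' |egrep 'pos|force|width'
python3 -m crank '[[0,0,-0.6,0,0,0],[0,0,-0.6,0,0,0],[0,0,-0.6,0,0,0],[0,0,0,0,0,0]]' |egrep 'pos|force|width'
python3 - <<'E'
from meas import *
s=sense();im,d=eyes.snapshot("wrist");cv2.imwrite("pics/w4.png",cv2.resize(im[60:320,140:500],None,fx=2,fy=2)[:,:,::-1])
print(s["t"],s["q"])
for x in eyes.outline_of("wing","wrist")[:1]:
    L=(cloud(x["pixels"],d,np.array(s["ee_pos"]),np.array(s["tool_rot"]))-H)
    L=np.c_[-(L@U),L@Y,L@N]*1e3;k=L[:,2]>18;print(x["score"],np.percentile(L[k],[5,50,95],axis=0),cv2.minAreaRect(L[k][:,:2].astype(np.float32)))
    c=L[k][:,:2]-L[k][:,:2].mean(0);v=np.linalg.svd(c,full_matrices=False)[2][0];print("w",np.degrees(np.arctan2(v[1],v[0]))%180)
E
```

```text
ee_pos: [0.4935, -0.0004, 0.1122]
wrist_force: [-0.4, 0.2, -0.5]
gripper_width: 0.175
finger_force: 0.0
ee_pos: [0.4808, -0.0021, 0.1487]
wrist_force: [-0.2, 0.6, -0.3]
gripper_width: 0.175
finger_force: 0.0
ee_pos: [0.4614, -0.0058, 0.1912]
wrist_force: [0.2, 0.3, 0.5]
gripper_width: 0.177
finger_force: 0.0
19.0667 [  27.4962   17.2746  -39.9309  143.8825  109.9966   11.1106 -107.3872]
0.81 [[108.25   -17.1356  21.0289]
 [112.4223   3.2296  30.5734]
 [117.7406  22.1533  31.8844]] ((113.40985107421875, 1.3967361450195312), (43.54368591308594, 10.815315246582031), 89.79585266113281)
w 89.79227936788294
```

View pics/w4.png

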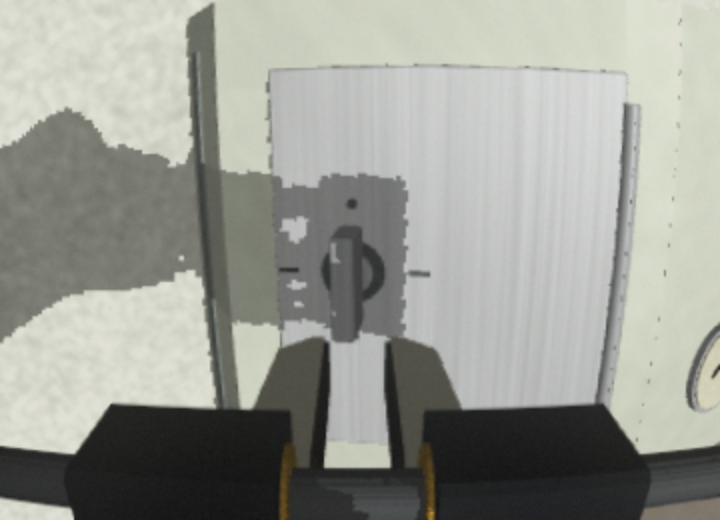

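The wing lies crosswise (about crop pixel (345,285), 89.8°), in line with the dots. Its top is ~32 mm above the slope, down from ~43, so the stud is hooked. The hatch is shut and the gripper is clear.

```bash
python3 -c "
from plant import order
print(order.close_job())"
```

```text
the job is handed in; nothing more can be done
None
```

I shut the hatch, pushed the stud in with the wing in line with the slot, turned it to about 90° so it hooked, let go, and handed the job in at about 19 s; no verdict was returned, and I did not re-measure the flask, beaker and bottle at the end.

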